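Start the disc turner from its control strip

ROBOT

A 7-joint arm with a two-finger parallel gripper is mounted at the origin on the work surface. World frame = base frame: x ahead of the robot, y to its left, z up, the work surface at z = 0. Lengths are in m, angles in rad, forces in N, time in s.
With the tool pointing down it reaches from about 0.4 to 0.85 m from the base axis. Payload 10.4 kg.
Tool frame: the origin (TCP) lies on the centre line of the jaws, within the pads' length; the fingertips stand 25 mm ahead of it and the grasp point (between the pads) lies 6 mm ahead of it; z points along the fingers, y is the direction in which the jaws open and shut (so a half turn about z gives the same grasp; the last joint's range is limited). The gripper opens to 87 mm and grips with 3 to 60 N. Pads are 19 mm wide; open, the fingers measure 117 mm over their backs; the gripper's body (75 mm by 190 mm) begins 51 mm behind the grasp point.
Start: joints at [1.267, 0.332, -0.065, 1.46, 0.022, 1.35, -0.088], TCP at [0.173, -0.601, 0.248] pointing down, gripper open.
Joint ranges: [-2.6, 2.6], [-0.5, 2.12], [-1.47, 1.34], [0.16, 2.42], [-1.27, 4.41], [0.06, 2.06], [-2.6, 2.6]. Speed limits (rad/s): [2.22, 2.22, 2.79, 2.79, 3.14, 3.14, 3.14].

INTERFACE

Orientations are given as a unit quaternion [w, x, y, z].
In Python, from station import r gives the robot as it stands.
- The arm moves only by the tool jog_arm, never from a script. Its argument "series" is a list of rows, each a list of 7 numbers: the turn, a rotation vector about the world's x, y, z in units of 5 degrees (1.0 is 5 degrees), then the shift along the world's x, y, z in units of 40 mm (1.0 is 40 mm), then the opening, from -1 (shut) to 1 (fully open). In form: [[wx, wy, wz, dx, dy, dz, grip], ...]. A call has 1 to 20 rows; each row is the pose to reach, as a shift and turn from the pose commanded when the call began; what a row does not reach only later rows make up. A row lasts 1/8 s, in which the tool goes at most 62.5 mm and 10.7 degrees, less where a joint would pass 70% of its speed; a pose out of reach is approached as far as the arm can. A call with a gripper value outside its range is refused whole. The fingers move at their own pace and stop on an object; "newtons" is the grip in N (left out, the last holds). Time passes only in rows, so rows that repeat a pose let the fingers close. It gives the time, the measured TCP pose, the force and the opening at its end, in the units of the state.
- r.get_obs(): the state, without advancing time (a new reading comes with each control period).
- r.grab_frame(name): name is "scene" or "top"; returns the picture (384x512x3 uint8, blue, green, red); there is no depth.
- r.camera_info(name): a dict with "camera_matrix" (3x3 intrinsics, pixels), "world_to_cam" (4x4, takes a point from world to camera coordinates). Camera axes: x right, y down, z forward; pixel columns grow to the right and rows downward; lengths in m; the calibration is good to about 2 mm. A picture is of the moment at which its call begins. camera_info takes no time and is no camera call.
- r.job_done(): hands the job in, once; it reports no verdict.
The state is a dict: "time": time; "q": joint angles; "qvel": joint speeds; "joint_efforts": joint torques, N m; "eef_pos": TCP position; "eef_rot": TCP orientation; "ft_force": force on the tool from outside, world axes, zero at the start; "wrist_torque": the same for the moment, N m; "grip_width": finger opening in m.
Only numpy, scipy, OpenCV 4.12 (cv2) and the standard library are available. Lean on these libraries where they do the work, as an engineer would, in place of code of your own. Each camera call takes 0.05 s, during which the arm holds its last target.

TASK

Get the disc turner running from the control strip, using only the tips of the closed fingers: first switch the rocker on by pushing its ridged far end all the way down, then push the square key fully in, where it stays, and then press the large round jog button fully down and keep it down: the program finishes while still holding the jog button down. Leave the small round button unpressed, and do not pick up or shift anything that stands or lies about on the strip and the bench.

Things in the scene. Friction and masses are not known exactly. Their poses are not given: they have to be found in the camera images.
- console: Control strip: an aluminium base plate 240 (x) x 380 (y) x 30 mm high, fixed; origin at the centre of its underside, on the bench; yaw within 20 degrees. Four fixed grey switch modules, 66 x 66 mm, tops 70 mm above the bench, stand on it in one row along y, 85 mm apart; their order changes. Small loose things, at most 30 mm high, lie on the plate in front of and behind the row.
- rocker_on_end (a point): Point to press on the rocker: on the top face of its grey paddle (52 x 26 mm), 18 mm from the pivot towards the ON end, which is the end away from the robot, marked by a 3 x 18 mm ridge 4 mm beyond this point. The ON end is raised when off (this point about 85 mm above the bench) and lowered when on (about 78 mm). The point moves with the paddle.
- rocker (a joint): Tilt of the rocker: 0 rad off (ON end up), 0.4 rad fully on (ON end down, end stop). It stays where it is left by friction; about 3 N at the point given moves it.
- key_top (a point): Centre of the top face of the square grey key, 28 x 28 mm; out, the face lies about 82 mm above the bench. It moves with the key, z up.
- key (a joint): How far the square key is pushed in: 0 out, 0.007 m fully in (end stop). It stays where it is left by friction; about 3 N moves it.
- jog_top (a point): Centre of the flat top of the large round grey jog button, a mushroom cap 42 mm across; up, the top lies 86 mm above the bench. It moves with the button, z up.
- jog (a joint): How far the large round jog button is pressed: 0 up, 0.008 m fully down (end stop). It is sprung: about 2 N starts it, 6 N holds it fully down, and it comes back up when released.
- small_top (a point): Centre of the top of the small round grey button, 18 mm across, 82 mm above the bench; not to be pressed.
- small (a joint): How far the small round button is pressed: 0 up, 0.005 m down; sprung, 1.5 to 4 N.
- rocker_module: Fixed module housing (66 x 66 x 40 mm) that carries the rocker; origin under its centre, on the plate 30 mm above the bench; its x axis points to the ON end of the rocker.
- key_module: Fixed module housing that carries the square key; same size and origin.
- jog_module: Fixed module housing that carries the large round jog button; same size and origin.
- small_module: Fixed module housing that carries the small round button; same size and origin.
- spindle_full: Loose disc spindle with a 60 mm high stack of black discs 120 mm across and a steel rod, 161 mm tall in all; origin under its centre. Bystander.
- spindle_low: Loose disc spindle with a 12 mm stack of discs, 158 mm tall in all; origin under its centre. Bystander.
- spindle_empty: Loose empty disc spindle, base 120 mm across, 156 mm tall; origin under its centre. Bystander.
- marker: Loose marker pen lying on the console, 137 mm long along its x axis, 18 mm thick; origin underneath its middle. Bystander.
- hub_cap: Loose white plastic hub cap on the console, 40 mm across, 30 mm high; origin under its centre. Bystander.
- collar: Loose steel collar ring on the console, 38 mm across, 16 mm high; origin under its centre. Bystander.
- spacer: Loose white plastic spacer cylinder on the console, 28 mm across, 28 mm high; origin under its centre. Bystander.

How it is judged:
On the way, in this order (a step that is already met when the one before it is completed fails the run):
1. the rocker is switched on (value of joint rocker above 0.3 rad), for 0.1 s.
2. the square key is in (value of joint key above 0.0052 m), for 0.1 s.
3. the large round jog button is held down (value of joint jog above 0.006 m), for 0.2 s.
At the end, for the whole second after the job is handed in: The rocker is on (more than 0.3 of 0.4 rad), the square key is in (more than 5.2 of 7 mm), the jog button is held down by the fingers (more than 6 of 8 mm, over 1 N), the small round button is up, and every loose thing is within 20 mm of where it stood (value of joint rocker above 0.3 rad and value of joint key above 0.0052 m and value of joint jog above 0.006 m and value of joint small below 0.0025 m and contact force between the fingers and jog_module above 1 N and distance of each of spindle_full, spindle_low, spindle_empty, marker, hub_cap, collar, spacer from where it was at the start of the episode below 0.02 m); the arm keeps its last pose, push and grip.
It fails at once if the square key is pushed in before the rocker is on (value of joint key above 0.003 m and value of joint rocker below 0.25 rad).
It fails at once if the jog button is pressed before the square key is in (value of joint jog above 0.003 m and value of joint key below 0.0045 m).
It fails at once if the small round button is pressed (value of joint small above 0.0025 m).
It fails at once if the switches are worked with the arm or the gripper's body instead of the fingers (contact force between the arm and rocker_module above 2 N or contact force between the arm and key_module above 2 N or contact force between the arm and jog_module above 2 N or contact force between the arm and small_module above 2 N).
It fails at once if a loose thing is lifted, carried, tipped or shifted by more than 20 mm (distance of any of spindle_full, spindle_low, spindle_empty, marker, hub_cap, collar, spacer from where it was at the start of the episode above 0.02 m or angle between any of spindle_full, spindle_low, spindle_empty, hub_cap, collar, spacer's own z axis and vertical above 0.5 rad).
It also fails if it takes over 45 s, if anything falls off the work surface, if the arm or the gripper's body presses on something with over 40 N, if the wrist force passes 120 N, or if a joint passes its speed limit or range.

## Working session

There is one attempt and no reset: what is moved stays moved. The work goes in short steps, Python scripts to look and compute and a tool call to move; the robot and the scene stay as the last step left them, time stands still between calls to the robot, and variables do not carry over. Pictures are saved under pics/ and viewed, and the job is handed in when it is done.

Besides the shell and the picture viewer there is one more tool, called after "Emit:" as name([rows], argument=value, ...), one row to a line, values as JSON. jog_arm: Moves the arm, as the interface text tells. Its arguments: {"type":"object","properties":{"series":{"type":"array"},"newtons":{"type":"number"}},"required":["series"]}

```bash
mkdir -p pics; ls; python3 - <<'E'
from station import r
import cv2,numpy as np
for n in("scene","top"):
    f=r.grab_frame(n); cv2.imwrite(f"pics/{n}0.png",f)
    i=r.camera_info(n); print(n,np.round(i["camera_matrix"],1).tolist(),np.round(i["world_to_cam"],3).tolist())
print(r.get_obs())
E
```

```text
pics
scene [[497.3, 0.0, 259.8], [0.0, 497.3, 200.6], [0.0, 0.0, 1.0]] [[-0.056, 0.998, 0.007, 0.003], [0.808, 0.05, -0.587, -0.433], [-0.586, -0.027, -0.81, 1.55], [0.0, 0.0, 0.0, 1.0]]
top [[385.9, 0.0, 255.6], [0.0, 385.9, 195.4], [0.0, 0.0, 1.0]] [[0.02, -1.0, 0.014, 0.019], [-0.997, -0.021, -0.068, 0.607], [0.068, -0.013, -0.998, 1.031], [0.0, 0.0, 0.0, 1.0]]
{'time': 0.1, 'q': array([ 1.26739109,  0.33278735, -0.06471511,  1.46086239,  0.02162083,
        1.3499125 , -0.08853387]), 'qvel': array([ 0.00115399, -0.00269722, -0.00082077, -0.00246444, -0.00052354,
        0.00182   , -0.00039215]), 'joint_efforts': array([ 1.75218556e-03, -6.24544430e+01,  2.49717676e-02, -3.90718210e+01,
       -6.13905885e-02,  3.66096839e-02,  6.98479926e-05]), 'eef_pos': array([ 0.17311651, -0.60021161,  0.24684443]), 'eef_rot': array([-6.24111845e-04,  9.90159230e-01,  1.39943893e-01, -1.25686611e-04]), 'ft_force': array([ 0.01209761, -0.88828793,  0.78457911]), 'wrist_torque': array([0.00484683, 0.04170174, 0.0006889 ]), 'grip_width': 0.08680339224264923}
```

View pics/scene0.png

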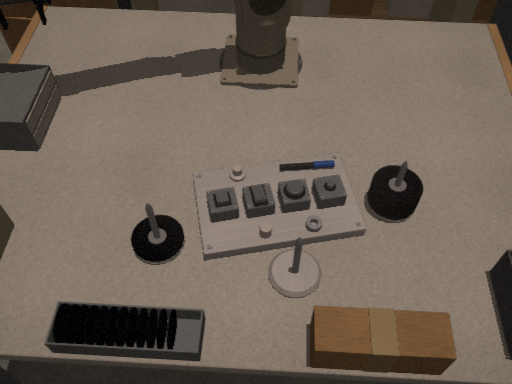

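View pics/top0.png

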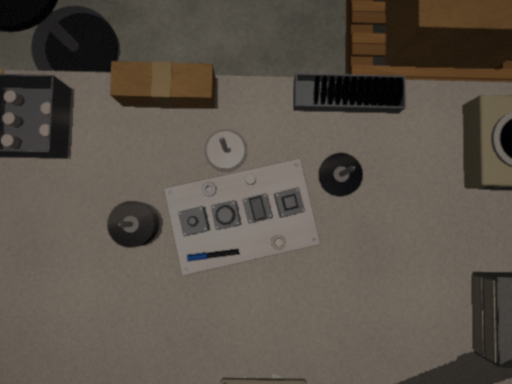

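The row in the top view, left to right (high to low y), is small (193,221), jog (226,214), rocker (258,208), key (290,202). I'll zoom in for measurement.

```bash
python3 - <<'E'
import cv2
t=cv2.imread("pics/top0.png")[150:280,155:330]; cv2.imwrite("pics/topz.png",cv2.resize(t,None,fx=4.5,fy=4.5,interpolation=cv2.INTER_CUBIC))
t=cv2.imread("pics/scene0.png")[150:260,185:370]; cv2.imwrite("pics/scz.png",cv2.resize(t,None,fx=4.3,fy=4.3,interpolation=cv2.INTER_CUBIC))
E
```

```text
(no output)
```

View pics/topz.png

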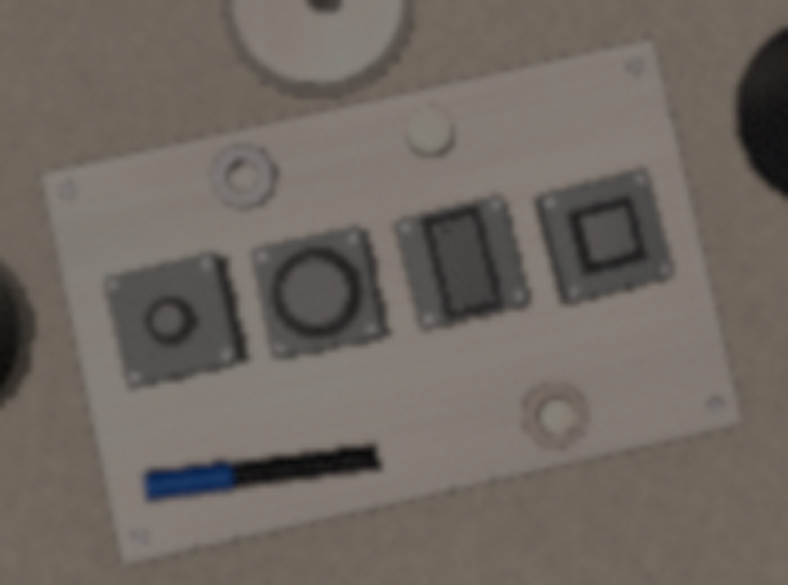

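View pics/scz.png

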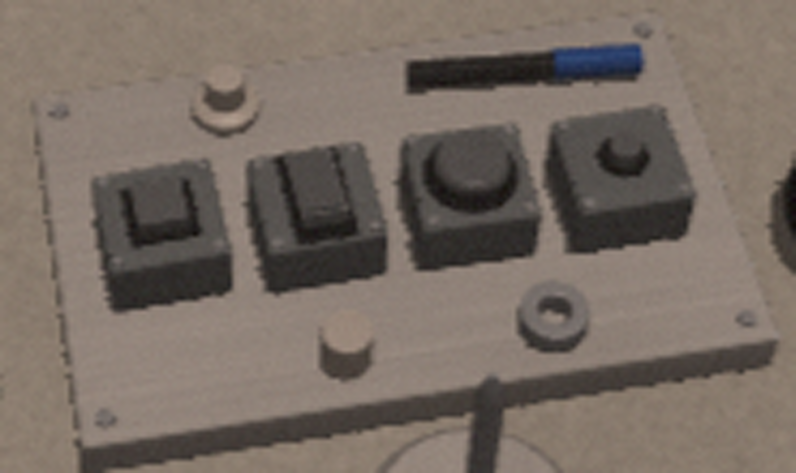

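Top zoom: key at (608,236), rocker (462,262), jog (316,292), small (171,321). The plate corners are at (45,173), (653,42), (740,423) and (125,562). I'll cast rays from both views.

```bash
cat > h.py <<'E'
import numpy as np
from station import r
def ray(n,u,v,z):
    i=r.camera_info(n);K=np.array(i["camera_matrix"]);T=np.array(i["world_to_cam"])
    R,t=T[:3,:3],T[:3,3];c=-R.T@t;d=R.T@np.linalg.inv(K)@[u,v,1]
    return c+d*(z-c[2])/d[2]
tz=lambda u,v,z:ray("top",(u+.5)/4.5-.5+155,(v+.5)/4.5-.5+150,z)
sz=lambda u,v,z:ray("scene",(u+.5)/4.3-.5+185,(v+.5)/4.3-.5+150,z)
E
python3 - <<'E'
from h import *
np.set_printoptions(precision=4,suppress=True)
c=np.array([tz(*p,.03)[:2] for p in[(45,173),(653,42),(740,423),(125,562)]]);print(c,c.mean(0))
for k in range(4): d=c[(k+1)%4]-c[k];print(np.linalg.norm(d),np.degrees(np.arctan2(d[1],d[0])))
for n,a,b,z in[("key",(608,236),(158,203),.082),("rock",(462,262),(318,188),.083),("jog",(316,292),(472,160),.086),("small",(171,321),(628,148),.082)]:print(n,tz(*a,z),sz(*b,z))
# module tops z=.07
for n,q in[("small",[(106,278),(217,253),(244,360),(132,388)]),("jog",[(252,246),(364,228),(384,336),(276,356)]),("rock",[(397,218),(502,197),(529,303),(427,328)]),("key",[(537,196),(645,170),(673,275),(567,304)])]:
    print(n,np.mean([tz(*p,.07) for p in q],0))
for n,q in[("small",[(548,122),(663,106),(694,188),(575,212)]),("jog",[(401,138),(523,124),(540,208),(418,228)]),("rock",[(248,158),(355,142),(386,230),(266,254)]),("key",[(93,180),(208,160),(232,258),(110,275)])]:
    print(n,np.mean([sz(*p,.07) for p in q],0))
E
```

```text
[[ 0.6203  0.277 ]
 [ 0.7076 -0.0868]
 [ 0.4795 -0.1415]
 [ 0.391   0.2216]] [0.5496 0.0676]
0.3740865434610111 -76.5076547567606
0.23459386801874157 -166.4973710085447
0.3738267552651037 103.70160915486872
0.23595940153982778 13.56625683408759
key [ 0.5868 -0.0559  0.082 ] [ 0.5887 -0.0584  0.082 ]
rock [0.5702 0.0271 0.083 ] [0.5742 0.0262 0.083 ]
jog [0.5515 0.1094 0.086 ] [0.5525 0.108  0.086 ]
small [0.5335 0.1912 0.082 ] [0.5359 0.1929 0.082 ]
small [0.5343 0.1909 0.07  ]
jog [0.5521 0.1087 0.07  ]
rock [0.5711 0.0259 0.07  ]
key [ 0.5873 -0.0557  0.07  ]
small [0.5325 0.1901 0.07  ]
jog [0.5497 0.1082 0.07  ]
rock [0.5696 0.0237 0.07  ]
key [ 0.5895 -0.0575  0.07  ]
```

```bash
python3 - <<'E'
from h import *
np.set_printoptions(precision=3,suppress=True)
for n,b,t,sb,st in[("full",(132,224),(120,224),(398,185),(405,162)),("low",(341,174),(352,168),(157,237),(149,205)),("empty",(225,151),(223,141),(295,272),(298,238))]:
    print(n,ray("top",*b,.01+(.06 if n=="full" else 0)),ray("top",*t,.158),ray("scene",*sb,.02+(.06 if n=="full" else 0)),ray("scene",*st,.158))
E
```

```text
full [0.523 0.348 0.07 ] [0.523 0.35  0.158] [0.527 0.351 0.08 ] [0.523 0.349 0.158]
low [ 0.671 -0.204  0.01 ] [ 0.667 -0.196  0.158] [ 0.667 -0.203  0.02 ] [ 0.674 -0.196  0.158]
empty [0.729 0.118 0.01 ] [0.725 0.113 0.158] [0.739 0.117 0.02 ] [0.736 0.114 0.158]
```

Emit:
jog_arm([
  [0,0,-0.65,10.4,15.75,0,-1],
  [0,0,-0.65,10.4,15.75,0,-1],
  [0,0,-0.65,10.4,15.75,0,-1],
  [0,0,-0.65,10.4,15.75,0,-1],
  [0,0,-0.65,10.4,15.75,0,-1],
  [0,0,-0.65,10.4,15.75,0,-1],
  [0,0,-0.65,10.4,15.75,0,-1],
  [0,0,-0.65,10.4,15.75,0,-1],
  [0,0,-0.65,10.4,15.75,0,-1],
  [0,0,-0.65,10.4,15.75,0,-1],
  [0,0,-0.65,10.4,15.75,0,-1],
  [0,0,-0.65,10.4,15.75,0,-1],
  [0,0,-0.65,10.4,15.75,0,-1],
  [0,0,-0.65,10.4,15.75,0,-1],
  [0,0,-0.65,10.4,15.75,0,-1],
  [0,0,-0.65,10.4,15.75,0,-1],
  [0,0,-0.65,10.4,15.75,0,-1],
  [0,0,-0.65,10.4,15.75,0,-1],
], newtons=20)

```text
time: 2.35
eef_pos: [0.5891, 0.0291, 0.2477]
eef_rot: [0.0, 0.994, 0.112, 0.0]
ft_force: [-0.3, -0.0, 0.6]
grip_width: 0.0001
```

Emit:
jog_arm([
  [0,0,0,0,0,-1.5,-1],
  [0,0,0,0,0,-2.5,-1],
  [0,0,0,0,0,-3.15,-1],
  [0,0,0,0,0,-3.15,-1],
  [0,0,0,0,0,-3.15,-1],
])

```text
time: 2.98
eef_pos: [0.5899, 0.0296, 0.123]
eef_rot: [0.0, 0.994, 0.112, 0.001]
ft_force: [1.0, 0.5, -0.2]
grip_width: 0.0003
```

```bash
cat > look.py <<'E'
import cv2,sys
from station import r
k=sys.argv[1]
a=r.grab_frame("top")[150:280,155:330];b=r.grab_frame("scene")[130:260,185:370]
cv2.imwrite(f"pics/{k}.png",cv2.vconcat([cv2.resize(x,(780,290*2 if 0 else 300),interpolation=cv2.INTER_CUBIC) for x in(a,b)]) if 0 else cv2.hconcat([cv2.resize(a,(400,297),interpolation=cv2.INTER_CUBIC),cv2.resize(b,(400,297),interpolation=cv2.INTER_CUBIC)]))
cv2.imwrite(f"pics/{k}s.png",cv2.resize(b,None,fx=4,fy=4,interpolation=cv2.INTER_CUBIC))
E
python3 look.py a1
```

```text
(no output)
```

View pics/a1s.png

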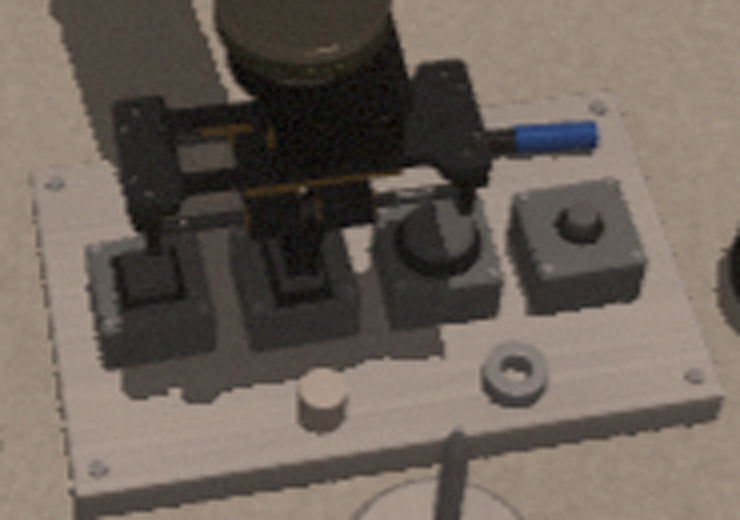

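The tips are over the far half of the rocker at (300,270). The body's end lugs at (155,245) and (465,205) look low, so I'm checking their height before going down.

```bash
python3 - <<'E'
from h import *
np.set_printoptions(precision=3,suppress=True)
for p in[(155,245),(465,210)]:
  for z in(.09,.11,.13,.15,.168): print(p,ray("scene",p[0]/4+185,p[1]/4+130,z))
i=r.camera_info("scene");K=np.array(i["camera_matrix"]);T=np.array(i["world_to_cam"])
for w in([.5899,.0296,.098],[.5899,.0296,.17]):
  q=T[:3,:3]@w+T[:3,3];q=K@q/q[2];print((q[0]-185)*4,(q[1]-130)*4)
E
```

```text
(155, 245) [ 0.578 -0.054  0.09 ]
(155, 245) [ 0.593 -0.051  0.11 ]
(155, 245) [ 0.608 -0.048  0.13 ]
(155, 245) [ 0.623 -0.046  0.15 ]
(155, 245) [ 0.637 -0.044  0.168]
(465, 210) [0.542 0.124 0.09 ]
(465, 210) [0.558 0.122 0.11 ]
(465, 210) [0.573 0.121 0.13 ]
(465, 210) [0.589 0.119 0.15 ]
(465, 210) [0.603 0.118 0.168]
298.91428241556423 259.9200888294903
299.89443262063173 179.7491914430675
```

Even in the worst case the lugs stay about 30 mm above the tips, which clears the neighbours. Pressing the rocker now.

Emit:
jog_arm([
  [0,0,0,0,0,-0.2,-1],
  [0,0,0,0,0,-0.3,-1],
  [0,0,0,0,0,-0.4,-1],
  [0,0,0,0,0,-0.45,-1],
  [0,0,0,0,0,-0.5,-1],
  [0,0,0,0,0,-0.5,-1],
])

```text
time: 3.82
eef_pos: [0.5909, 0.0298, 0.1044]
eef_rot: [0.0, 0.994, 0.112, 0.002]
ft_force: [-3.4, -0.4, 22.4]
grip_width: 0.0005
```

Emit:
jog_arm([
  [0,0,0,0,0,-0.1,-1],
  [0,0,0,0,0,-0.1,-1],
  [0,0,0,0,0,-0.1,-1],
])

```text
time: 4.2
eef_pos: [0.5911, 0.0299, 0.1036]
eef_rot: [0.001, 0.994, 0.112, 0.002]
ft_force: [-17.2, -2.5, 54.1]
grip_width: 0.0008
```

That is the end stop (54 N with less than 1 mm of travel). Lifting to check.

Emit:
jog_arm([
  [0,0,0,0,0,1.0,-1],
  [0,0,0,0,0,1.5,-1],
  [0,0,0,-2.5,0,1.5,-1],
  [0,0,0,-2.5,0,1.5,-1],
  [0,0,0,-2.5,0,1.5,-1],
])

```text
time: 4.82
eef_pos: [0.4868, 0.029, 0.157]
eef_rot: [0.001, 0.994, 0.112, -0.001]
ft_force: [0.8, -0.3, -0.0]
grip_width: 0.0007
```

```bash
python3 look.py a2
```

```text
(no output)
```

View pics/a2s.png

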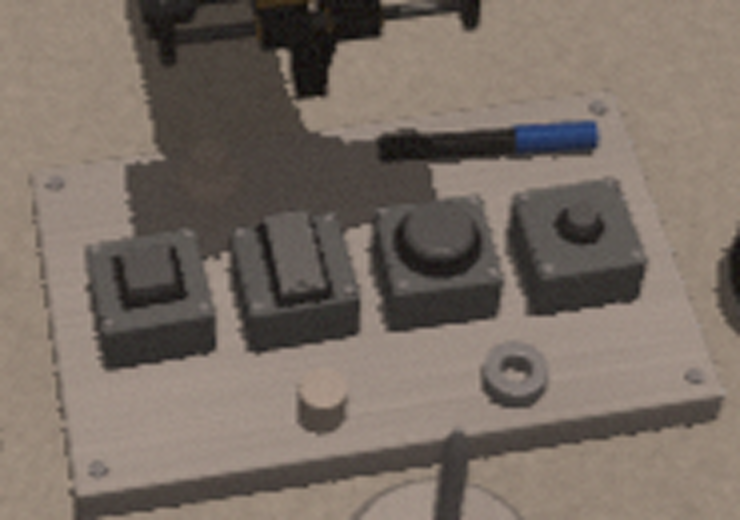

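The rocker at (295,255) now has its near end up and far end down, so it's on. Next is the key.

Emit:
jog_arm([
  [0,0,0,1.3,-1.1,0,-1],
  [0,0,0,2.53,-2.14,0,-1],
  [0,0,0,2.53,-2.14,0,-1],
  [0,0,0,2.53,-2.14,0,-1],
  [0,0,0,2.53,-2.14,-0.5,-1],
  [0,0,0,2.53,-2.14,-0.9,-1],
  [0,0,0,2.53,-2.14,-0.9,-1],
  [0,0,0,2.53,-2.14,-0.9,-1],
])

```text
time: 5.92
eef_pos: [0.5904, -0.0559, 0.1218]
eef_rot: [0.0, 0.994, 0.112, 0.0]
ft_force: [1.0, -0.2, -0.0]
grip_width: 0.0005
```

```bash
python3 look.py a3
```

```text
(no output)
```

View pics/a3s.png

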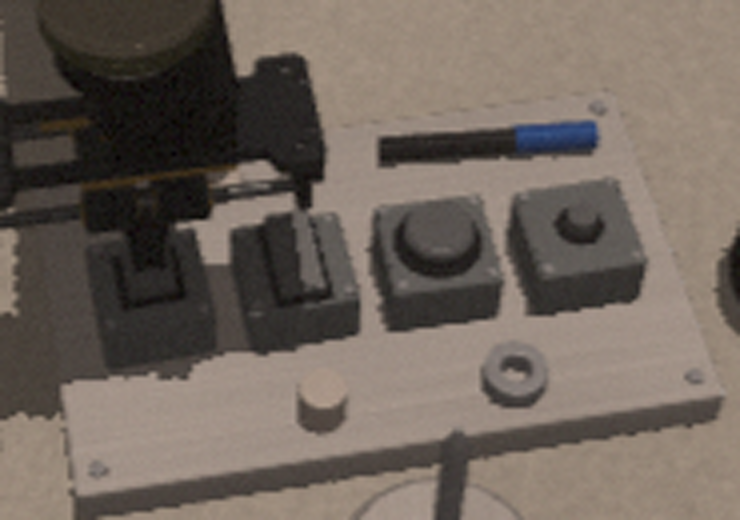

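The tips are centred over the key at (150,265). Pressing it: the tip goes from 0.097 to about 0.075.

Emit:
jog_arm([
  [0,0,0,-0.05,0,-0.2,-1],
  [0,0,0,-0.05,0,-0.35,-1],
  [0,0,0,-0.05,0,-0.45,-1],
  [0,0,0,-0.05,0,-0.55,-1],
  [0,0,0,-0.05,0,-0.6,-1],
  [0,0,0,-0.05,0,-0.6,-1],
])

```text
time: 6.78
eef_pos: [0.5884, -0.0562, 0.0999]
eef_rot: [0.001, 0.994, 0.112, -0.0]
ft_force: [-14.1, 0.0, 27.0]
grip_width: 0.0004
```

The tip is at 0.0749 with 27 N, so the key is fully in. Lifting to tip 0.135, clear of the rocker, and moving over the jog button at (0.552, 0.1085).

Emit:
jog_arm([
  [0,0,0,0,0,0.8,-1],
  [0,0,0,0,0,1.5,-1],
  [0,0,0,0,0,1.5,-1],
  [0,0,0,-0.4,2.0,1.5,-1],
  [0,0,0,-0.9,4.1,1.5,-1],
  [0,0,0,-0.9,4.1,1.5,-1],
  [0,0,0,-0.9,4.1,1.5,-1],
  [0,0,0,-0.9,4.1,1.5,-1],
])

```text
time: 7.78
eef_pos: [0.5524, 0.107, 0.1567]
eef_rot: [0.0, 0.994, 0.112, -0.0]
ft_force: [1.2, 0.1, -0.2]
grip_width: 0.0003
```

```bash
python3 look.py a4
```

```text
(no output)
```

View pics/a4s.png

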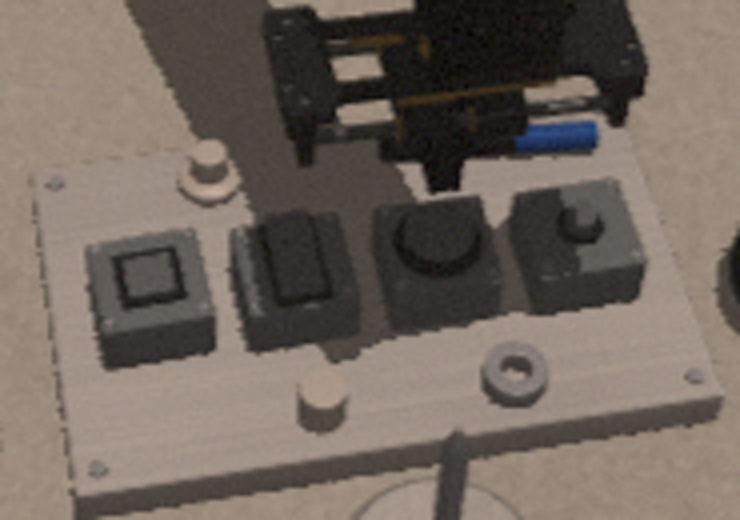

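The key at (150,278) is down and its rim shows. The rocker is still on. Pressing the jog button.

Emit:
jog_arm([
  [0,0,0,0,0.03,-0.6,-1],
  [0,0,0,0,0.03,-0.95,-1],
  [0,0,0,0,0.03,-1.1,-1],
  [0,0,0,0,0.03,-1.2,-1],
  [0,0,0,0,0.03,-1.3,-1],
  [0,0,0,0,0.03,-1.37,-1],
  [0,0,0,0,0.03,-1.4,-1],
  [0,0,0,0,0.03,-1.4,-1],
  [0,0,0,0,0.03,-1.4,-1],
])

```text
time: 9.0
eef_pos: [0.5528, 0.1088, 0.1033]
eef_rot: [0.001, 0.994, 0.112, 0.0]
ft_force: [-7.4, -4.7, 17.9]
grip_width: 0.0006
```

Emit:
jog_arm([
  [0,0,0,0,0,-0.03,-1],
  [0,0,0,0,0,-0.03,-1],
  [0,0,0,0,0,-0.03,-1],
  [0,0,0,0,0,-0.03,-1],
  [0,0,0,0,0,-0.03,-1],
  [0,0,0,0,0,-0.03,-1],
])

```text
time: 9.75
eef_pos: [0.5528, 0.1089, 0.1031]
eef_rot: [0.001, 0.994, 0.112, 0.001]
ft_force: [-12.1, -4.5, 29.4]
grip_width: 0.0006
```

```bash
python3 look.py a5; python3 -c "
from station import r
o=r.get_obs();print(o['time'],o['eef_pos'],o['ft_force'])"
```

```text
9.85 [0.55283749 0.10884441 0.10309457] [-12.76074658  -5.34759222  30.07649477]
```

View pics/a5s.png

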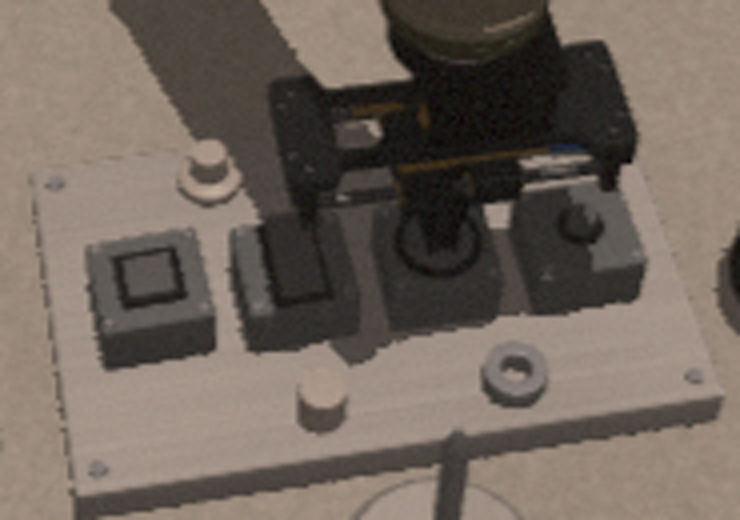

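The fingers hold the jog cap at (440,245) against its stop with a steady 30 N. The small button at (580,222) is free, and the rocker and key are unchanged. Handing in.

```bash
python3 -c "
from station import r
print(r.job_done())"
```

```text
the job is handed in; nothing more can be done
None
```

I switched the rocker on, pushed the square key fully in, then pressed the large jog button down and held it there. I handed the job in at about 10 s. The hand-in reports no verdict, and I could not read the joint values directly.

Last checks:
- **Rocker:** pressed to its hard stop at 54 N. The later pictures show its far end down.
- **Key:** the fingertips stopped 74.9 mm above the bench at 27 N, which matches 7 mm of travel. It still looked in on the last picture.
- **Jog button:** the fingertips measured 78.1 mm above the bench, about 7.9 of 8 mm down, with a steady 30 N on it at hand-in.
- **Small button and loose things:** the arm did not touch the small button. The hub cap, spacer and collar looked unmoved. The marker was mostly hidden behind the gripper on the last picture, but was in place when last visible just before the jog press. I did not re-check the three spindles, though the arm stayed clear of them.

No check failed. The rocker and key positions from the two cameras differed by up to 4 mm, so I used values between them.

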